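# Refit the food processor knob and hold it down to pulse

### The arm

A 6-joint arm with a two-finger parallel gripper is mounted at the origin on the work surface. World frame = base frame: x ahead of the robot, y to its left, z up, the work surface at z = 0. Lengths are in mm, angles in rad, forces in N, time in s.
With the tool pointing down it reaches from about 275 to 1000 mm from the base axis. Payload 8.4 kg.
Tool frame: the origin (TCP) lies at the centre of the arm's flange, where the gripper is bolted on; the fingertips stand 173 mm ahead of it and the grasp point (between the pads) lies 155 mm ahead of it (r.nose_length is the distance from the TCP to the fingertips, in mm); z points along the fingers, y is the direction in which the jaws open and shut (so a half turn about z gives the same grasp; the last joint's range is limited). The gripper opens to 85 mm and grips with 20 to 120 N. Pads are 22 mm wide; open, the fingers measure 114 mm over their backs; the gripper's body (76 mm by 85 mm) begins 54 mm behind the grasp point. The pads swing forward as they close: fully open they stand 13 mm farther back than shut.
Start: joints at [1.136, 0.353, 1.633, -0, 1.155, -0.002], TCP at [262.133, 567.376, 404.681] pointing down, gripper open.
Joint ranges: [-2.63, 2.63], [-0.92, 2.1], [0.06, 2.66], [-1.3, 4.44], [0, 2.69], [-3.02, 3.02]. Speed limits (rad/s): [2.22, 2.22, 2.79, 3.14, 3.14, 3.14].

### API

Orientations are given as [roll, pitch, yaw] about the fixed x, y, z axes, in that order (R = Rz(yaw) Ry(pitch) Rx(roll)).
In Python, from rig import r, grab_frame, workorder gives the robot as it stands.
- The arm moves only by the tool carry_out, never from a script. Its argument "steps" is a list that holds one entry, the list of rows, each a list of 5 numbers: the opening in per cent of the stroke, from 0 (shut) to 100 (fully open), then the shift along the tool's x, y, z in m, then the turn about the tool's z in degrees. In form: [[[jaw, x, y, z, spin], ...]]. A call has 1 to 8 rows; each row is the pose to reach, as a shift and turn from the pose measured when the call began, along the tool's axes at that moment; what a row does not reach only later rows make up. A row lasts 1/10 s, in which the tool goes at most 50 mm and 8.59 degrees, less where a joint would pass 70% of its speed; a pose out of reach is approached as far as the arm can. A call with a gripper value outside its range is refused whole. The fingers move at their own pace and stop on an object; "squeeze" is the grip in N (left out, the last holds). Time passes only in rows, so rows that repeat a pose let the fingers close. It gives the time, the measured TCP pose, the force and the opening at its end, in the units of the state.
- r.sense(): the state, without advancing time (a new reading comes with each control period).
- grab_frame(name): name is "scene" or "side" or "wrist"; returns a dict with "image" (400x640x3 uint8, red, green, blue), "intrinsics" (3x3 intrinsics, pixels), "eye" and "rotation" of the camera in the world; the wrist camera has in their place "T_tool_cam" (4x4, takes a point from camera to tool coordinates, whose origin is the TCP and whose axes are the flange's). Camera axes: x right, y up, looking along -z (the intrinsics and any distortion apply to the point x, -y, -z); pixel columns grow to the right and rows downward; lengths in mm; the calibration is good to about 2 mm. A picture is of the moment at which its call begins: read the wrist's pose just before it. There is no depth.
- workorder.sign_off(): hands the job in, once; it reports no verdict.
The state is a dict: "clock": time; "qpos": joint angles; "qvel": joint speeds; "joint_efforts": joint torques, N m; "eef_pos": TCP position; "tcp_rot": TCP orientation; "contact_force": force on the tool from outside, world axes, zero at the start; "wrist_torque": the same for the moment, N m; "opening": opening from 0.0 (shut) to 1.0 (fully open).
Only numpy, scipy, OpenCV 4.12 (cv2) and the standard library are available. Lean on these libraries where they do the work, as an engineer would, in place of code of your own. Each camera call takes 0.05 s, during which the arm holds its last target.

### The job

The food processor's washed control knob is lying in the porcelain dish. Pick it up by its wing, turn it so that the flat in its bore matches the flat of the processor's D-shaped spindle, and push it gently home on the spindle, without forcing it. Then press it down to pulse and finish like that, your fingers still on the knob and keeping it pressed fully down; leave everything else where it stands.

Things in the scene. Friction and masses are not known exactly. Their poses are not given: they have to be found in the camera images.
- knob_mid (a point): The loose black control knob (about 60 g), bore down in the dish: round skirt 50 mm across, 18 mm high, and on it an upright wing 50 mm long, 13 mm thick, 20 mm high (38 mm in all). This point is on its axis, 19 mm above its underside (1 mm above the skirt's top). z is up along the axis, x runs along the wing to the end with the white pointer line, y across the wing.
- knob_bore (a point): Centre of the inner end of the D-shaped bore in the knob's underside, on the axis, 14 mm above the underside; axes as knob_mid. The bore is 14 mm deep, about 15.2 mm in diameter, its flat 3.1 mm from the axis on the pointer side (+x), its mouth chamfered.
- spindle_tip (a point): Centre of the top end of the brass D-shaped spindle on the processor's black panel: 14 mm in diameter, 20 mm proud of the panel, one flat 2.5 mm from the axis, top edge chamfered. z is up, x points out of the flat. The knob goes on only with its x along this x (within about 0.15 rad); it is home when knob_bore meets this point. Turns only against stiff friction (0.1 N m).
- spindle (a joint): How far the spindle is pressed down, in m: 0 is up, 0.005 is the stop. The spring takes about 5 N to start and about 9 N at the stop; it comes up again when let go. Seated, the knob's underside clears the panel by 6 mm, and by 1 mm when fully pressed.
- selector (a joint): Angle of the spindle about its vertical axis relative to the processor, rad; positive is counter-clockwise from above, and at 0 the flat faces the bowl. The grey index disc (42 mm across) under the spindle turns with it; its white line lies on the side of the flat. It stays where it is left.
- processor: White food processor, fixed: base 290 mm deep (x), 190 mm wide (y), origin under its centre on the shelf, control panel at its front (-x), 88 mm high. The spindle stands 95 mm in front of the origin. The clear lidded bowl, 150 mm across, stands 55 mm behind the origin, 230 mm high, with a feed tube up to 260 mm and a handle on its -y side.
- dish: White porcelain dish, loose (0.55 kg), 190 mm across and 19 mm high, inner floor flat for 55 mm around the centre and 5 mm above the shelf; origin under its centre. A small stainless steel clip, up to 32 mm high, sits on its rim at the dish's +x side.
- date_box: Bystander: grey plastic date container with lid, 118 x 178 x 77 mm high, loose; origin under its centre.
- shaker1: Bystander: clear acrylic spice shaker with steel cap, red spice, 50 mm across, 98 mm high, loose; origin under its centre.
- shaker2: Bystander: clear acrylic spice shaker with steel cap, yellow spice, 50 mm across, 98 mm high, loose; origin under its centre.
- tin: Bystander: copper-tone aluminium tin, 81 mm across, 123 mm high, loose; origin under its centre.
- jar: Bystander: amber glass jar, 76 mm across, 125 mm high, loose; origin under its centre.
- spatula: Bystander: bowl spatula, 260 mm long, lying flat on the shelf, loose; origin under its middle.
Things that resemble listed ones, but are neither listed nor needed, are in the scene too. Of the things shaped like the part that bears knob_mid, the black one is meant.

How it is judged:
By the outcome, as a careful person would: the job done as asked, in the order asked, and still so for the second after the job is handed in, while the arm keeps its last pose, push and grip.
It also fails if it takes over 43 s, if anything falls off the work surface, if the arm or the gripper's body presses on something with over 40 N, if the wrist force passes 120 N, or if a joint passes its speed limit or range.

## Working session

There is one attempt and no reset: what is moved stays moved. The work goes in short steps, Python scripts to look and compute and a tool call to move; the robot and the scene stay as the last step left them, time stands still between calls to the robot, and variables do not carry over. Pictures are saved under pics/ and viewed, and the job is handed in when it is done.

Besides the shell and the picture viewer there is one more tool, called after "Call:" by a JSON object that holds its "api" and its "payload", one argument or row to a line. carry_out: Moves the arm, as the interface text tells. Its arguments: {"type":"object","properties":{"steps":{"type":"array","items":{"type":"array","items":{"type":"array","items":{"type":"number"}}}},"squeeze":{"type":"number"}},"required":["steps"]}

```bash
ls; mkdir -p pics; cat > h.py <<'E'
import numpy as np, cv2
from rig import r, grab_frame, workorder
def snap(name, fn):
    s=r.sense(); f=grab_frame(name)
    cv2.imwrite('pics/'+fn+'.png', f['image'][:,:,::-1])
    import pickle; pickle.dump((s,f),open('pics/'+fn+'.pkl','wb'))
    return s,f
def load(fn):
    import pickle; return pickle.load(open('pics/'+fn+'.pkl','rb'))
E
python3 - <<'E'
from h import *
for n in ['scene','side','wrist']:
    s,f=snap(n,n+'0')
    print({k:(v if k!='image' else v.shape) for k,v in f.items()})
print(r.sense())
E
```

```text
pics
{'image': (400, 640, 3), 'intrinsics': array([[482.77290956,   0.        , 320.04708116],
       [  0.        , 482.77290956, 199.82414601],
       [  0.        ,   0.        ,   1.        ]]), 'eye': array([1417.1006975 , 1052.70831317,  992.47562446]), 'rotation': array([0.98051386, 0.01722731, 2.45813538])}
{'image': (400, 640, 3), 'intrinsics': array([[423.66910106,   0.        , 318.67706452],
       [  0.        , 423.66910106, 197.14249914],
       [  0.        ,   0.        ,   1.        ]]), 'eye': array([508.94413095, 942.58457905, 917.51211872]), 'rotation': array([ 0.86207326, -0.01742603, -3.0495774 ])}
{'image': (400, 640, 3), 'intrinsics': array([[337.14310736,   0.        , 310.50256897],
       [  0.        , 337.14310736, 198.20457236],
       [  0.        ,   0.        ,   1.        ]]), 'T_tool_cam': array([[-4.55564164e-05,  9.61485188e-01,  2.74856747e-01,
         6.94505604e+01],
       [ 9.99999254e-01, -2.91694719e-04,  1.18613255e-03,
        -1.38699727e+00],
       [ 1.22062314e-03,  2.74856596e-01, -9.61484457e-01,
         3.16470129e+01],
       [ 0.00000000e+00,  0.00000000e+00,  0.00000000e+00,
         1.00000000e+00]])}
{'clock': 0.15, 'qpos': array([ 1.13558433e+00,  3.53516577e-01,  1.63396947e+00,  1.76911581e-05,
        1.15516401e+00, -2.44501820e-03]), 'qvel': array([ 0.00067833, -0.00233416, -0.00325423, -0.00024195, -0.00057868,
       -0.00065983]), 'joint_efforts': array([ 8.06165826e-04, -6.05634928e+01, -3.42339242e+01, -3.17270178e-05,
        5.99147519e-03,  1.03060694e-05]), 'eef_pos': array([262.06489253, 567.21209969, 404.11420319]), 'tcp_rot': array([-3.14053530e+00, -1.87627017e-05,  2.70881851e+00]), 'contact_force': array([-0.50369917, -0.66104604, -0.50822928]), 'wrist_torque': array([ 0.0174766 , -0.05231345,  0.01567038]), 'opening': 1.000756768710932}
```

View pics/scene0.png

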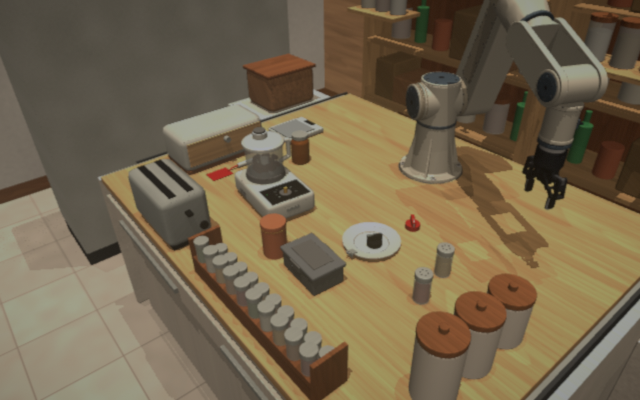

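View pics/side0.png

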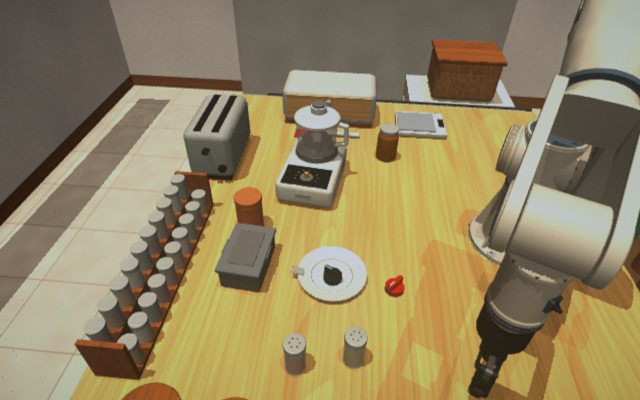

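View pics/wrist0.png

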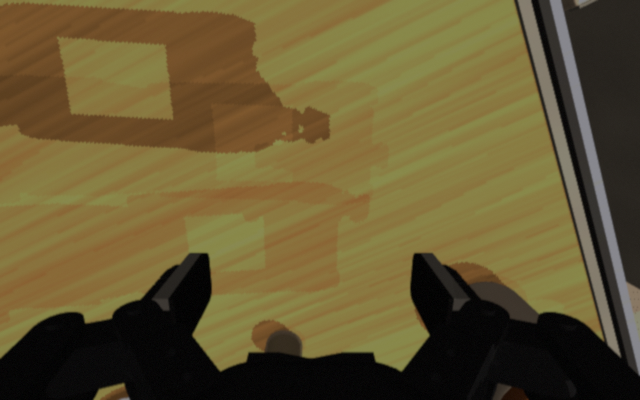

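The scene view shows the white dish at about (372,241), with the black knob in it at (375,240). The processor's panel is near (285,193), and a red decoy knob lies at (412,223). In the side view the dish is at (332,273), the knob at (333,274) and the spindle at about (306,175).

```bash
cat >> h.py <<'E'
from scipy.spatial.transform import Rotation as Rn
def R(e): return Rn.from_euler('xyz',e).as_matrix()
def campose(s,f):
    if 'eye' in f: return np.array(f['eye']), R(f['rotation'])
    Rt=R(s['tcp_rot']); T=f['T_tool_cam']
    return s['eef_pos']+Rt@T[:3,3], Rt@T[:3,:3]
def ray(s,f,u,v):
    o,Rc=campose(s,f); K=f['intrinsics']
    d=np.array([(u-K[0,2])/K[0,0], -(v-K[1,2])/K[1,1], -1.]); d=Rc@d
    return o,d/np.linalg.norm(d)
def onz(s,f,u,v,z):
    o,d=ray(s,f,u,v); return o+d*(z-o[2])/d[2]
def proj(s,f,p):
    o,Rc=campose(s,f); q=Rc.T@(np.array(p)-o); K=f['intrinsics']
    return np.array([K[0,2]+K[0,0]*q[0]/-q[2], K[1,2]-K[1,1]*q[1]/-q[2]])
def tri(obs):
    A=np.zeros((3,3));b=np.zeros(3);rs=[ray(*o) for o in obs]
    for o,d in rs:
        P=np.eye(3)-np.outer(d,d);A+=P;b+=P@o
    p=np.linalg.solve(A,b); return p,[np.linalg.norm((np.eye(3)-np.outer(d,d))@(p-o)) for o,d in rs]
def crop(f,x0,y0,x1,y1,k,fn,g=1.0):
    im=f['image'][y0:y1,x0:x1,::-1]; im=cv2.resize(im,None,fx=k,fy=k,interpolation=cv2.INTER_CUBIC)
    im=np.clip(im*float(g),0,255).astype('uint8'); cv2.imwrite('pics/'+fn+'.png',im)
E
python3 - <<'E'
from h import *
S=load('side0');C=load('scene0')
print('dish',onz(*S,332,273,5),onz(*C,372,241,15), tri([(*S,332,273),(*C,372,241)]))
print('sp',onz(*S,306,175,100),onz(*C,286,192,100))
crop(S[1],270,130,370,310,3,'a',1.5) 
a=cv2.imread('pics/a.png')
crop(C[1],230,120,410,270,4,'b',1.5)
crop(S[1],270,230,390,310,6,'c',1.5)
crop(S[1],270,140,370,210,7,'d',1.5)
E
```

```text
dish [525.29929179 194.9511829    5.        ] [532.09051017 204.10860665  15.        ] (array([525.24120714, 197.35436165,   7.57047697]), [np.float64(0.2300480522531762), np.float64(0.23004805225322103)])
sp [ 632.00966072 -110.80378528  100.        ] [ 645.6055514  -102.94471629  100.        ]
```

View pics/b.png

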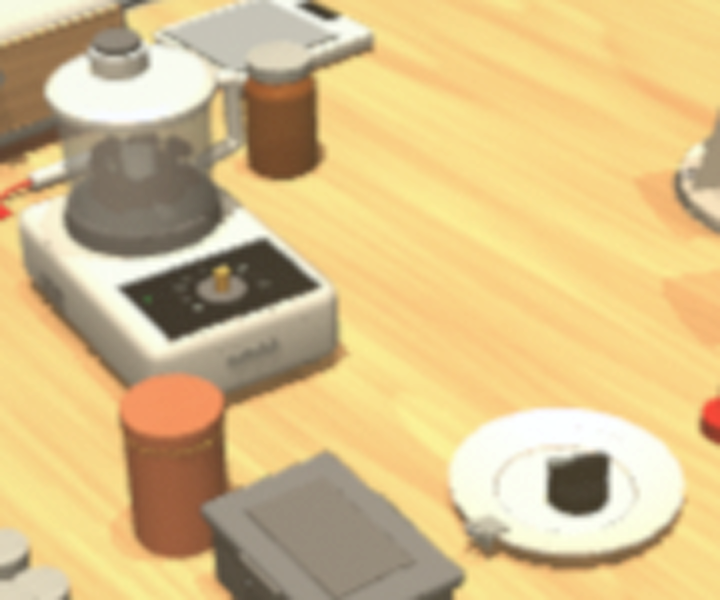

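View pics/c.png

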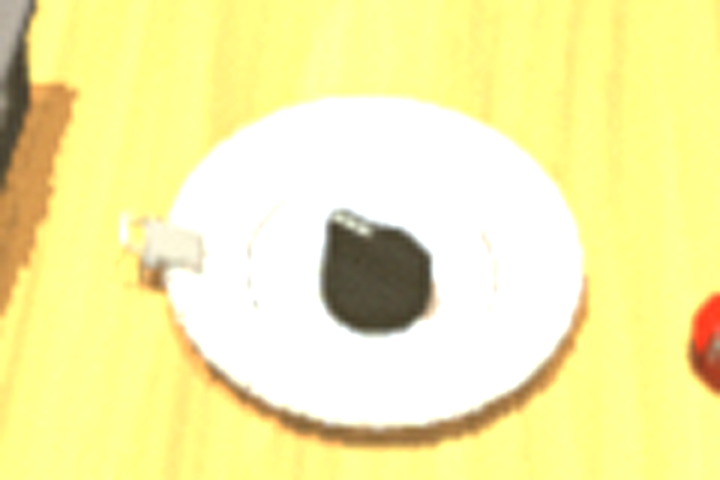

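View pics/d.png

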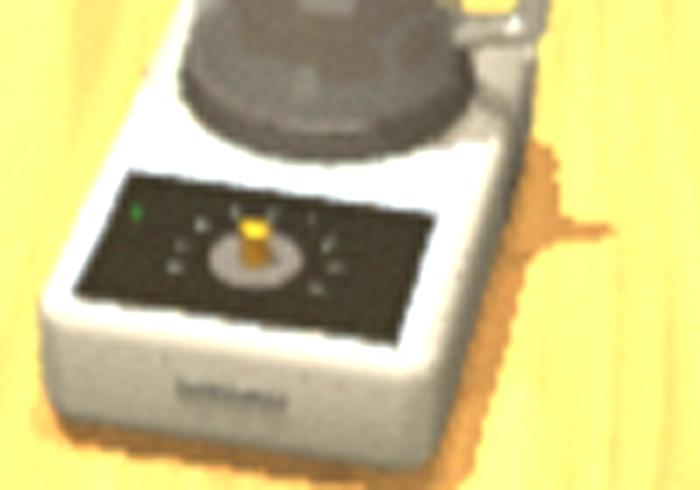

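Call:
{"api": "carry_out", "payload": {
  "steps": [
    [[100, -0.043, -0.025, 0.01, 0], [100, -0.087, -0.05, 0.02, 0], [100, -0.13, -0.075, 0.03, 0], [100, -0.173, -0.1, 0.04, 0], [100, -0.217, -0.125, 0.05, 0], [100, -0.26, -0.15, 0.06, 0], [100, -0.303, -0.175, 0.07, 0], [100, -0.347, -0.2, 0.08, 0]]
  ]
}}

```text
clock: 0.95
eef_pos: [489.0, 245.1, 325.6]
tcp_rot: [-3.141, -0.0, 2.709]
contact_force: [-0.0, 0.1, -0.7]
opening: 0.998
```

Call:
{"api": "carry_out", "payload": {
  "steps": [
    [[100, -0.04, -0.025, 0.01, 0], [100, -0.05, -0.03, 0.015, 0], [100, -0.05, -0.03, 0.015, 0]]
  ]
}}

```text
clock: 1.25
eef_pos: [522.3, 195.3, 309.8]
tcp_rot: [-3.14, -0.001, 2.706]
contact_force: [-0.7, -0.3, 0.2]
opening: 1.001
```

```bash
python3 - <<'E'
from h import *
s,f=snap('wrist','w1'); print(s['clock'],s['eef_pos'],s['tcp_rot'],s['qpos'])
E
```

```text
1.25 [522.3403183  195.3384329  309.76353796] [-3.13950149e+00 -1.06378011e-03  2.70567800e+00] [ 3.55392152e-01  3.60958482e-01  1.86183169e+00 -8.95814585e-04
  9.21037811e-01 -7.78947875e-01]
```

View pics/w1.png

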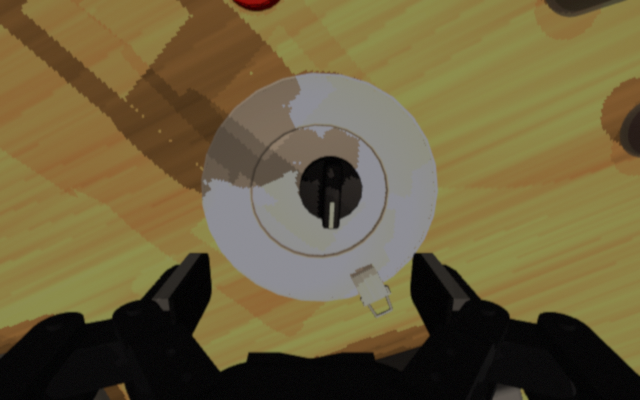

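The wrist view shows the dish centred at about (321,187) and the knob skirt centred near (331,188). The wing is nearly upright in the image, with its white pointer end at the bottom (332,225). The clip is at (370,285).

```bash
python3 - <<'E'
from h import *
s,f=load('w1')
crop(f,280,135,385,240,6,'w1c',2.2)
E
```

```text
(no output)
```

View pics/w1c.png

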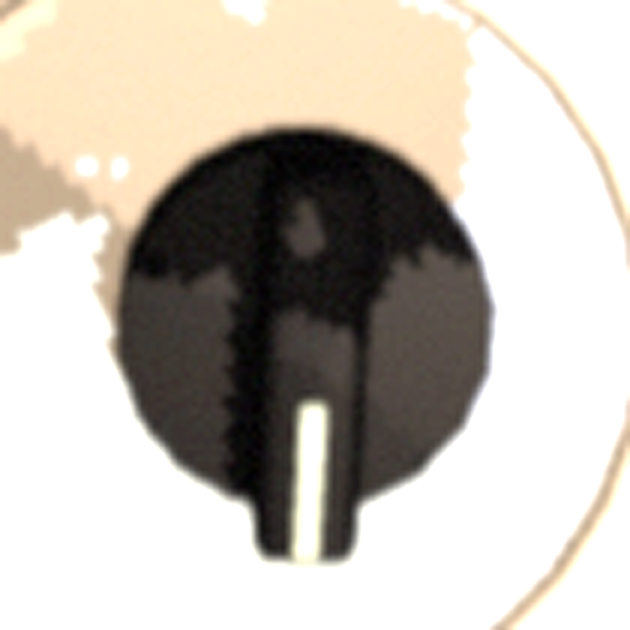

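```bash
python3 - <<'E'
from h import *
s,f=load('w1')
a=onz(s,f,280+314/6,135+400/6,43);b=onz(s,f,280+308/6,135+560/6,43)
d=b-a;print('line',a,b,np.linalg.norm(d),'yaw',np.arctan2(d[1],d[0]))
# skirt left, right, top at z=23
for (u,v) in [(120,315),(490,315),(305,125)]: print(onz(s,f,280+u/6,135+v/6,23))
c=(onz(s,f,280+120/6,135+315/6,23)+onz(s,f,280+490/6,135+315/6,23))/2
print('c23',onz(s,f,280+305/6,135+312/6,23), 'from line end', b-25*d/np.linalg.norm(d))
Rt=R(s['tcp_rot'])
for p in (c,b-25*d/np.linalg.norm(d)): print('in tool',Rt.T@(p-s['eef_pos']))
print('line dir tool',Rt.T@d)
E
```

```text
line [528.18219613 207.66873162  43.        ] [546.7798577  198.58892254  43.        ] 20.69579544309655 yaw -0.45418182690756514
[512.9293162  188.14755632  23.        ]
[533.19556761 231.74558438  23.        ]
[500.42338398 220.04982559  23.        ]
c23 [522.69877336 210.11694158  23.        ] from line end [524.31435061 209.55710338  43.        ]
in tool [  5.20848545  14.14660576 286.74028505]
in tool [  3.93047789  14.28033922 266.73859082]
line dir tool [-20.69233084  -0.37807789  -0.02122152]
```

```bash
python3 - <<'E'
from h import *
S=load('side0');C=load('scene0')
crop(S[1],290,162,325,190,20,'d',1.3)
crop(C[1],268,175,303,203,20,'e',1.3)
E
```

```text
(no output)
```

View pics/d.png

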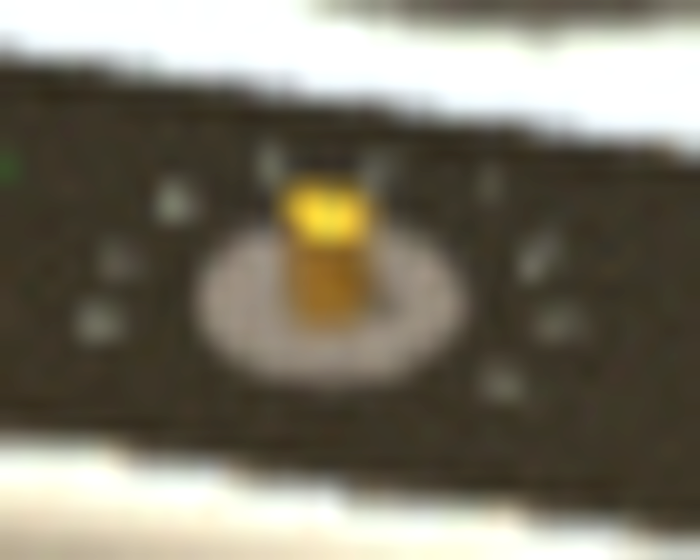

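View pics/e.png

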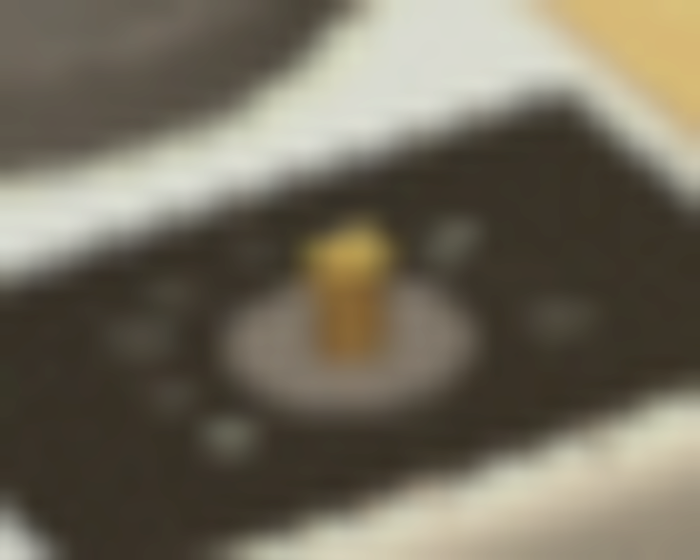

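Call:
{"api": "carry_out", "payload": {
  "steps": [
    [[45, 0.0046, 0.0142, 0.03, 1], [45, 0.0046, 0.0142, 0.06, 1], [45, 0.0046, 0.0142, 0.06, 1], [45, 0.0046, 0.0142, 0.06, 1]]
  ],
  "squeeze": 40
}}

```text
clock: 1.7
eef_pos: [522.7, 212.5, 250.6]
tcp_rot: [-3.139, -0.002, 2.691]
contact_force: [0.6, -0.1, 0.7]
opening: 0.45
```

```bash
python3 - <<'E'
from h import *
s,f=snap('wrist','w2'); print(s['clock'],s['eef_pos'],s['tcp_rot'],s['opening'])
crop(f,200,100,440,300,3,'w2c',2)
E
```

```text
1.7 [522.74561267 212.515468   250.58003752] [-3.13926048e+00 -1.91700426e-03  2.69131429e+00] 0.4502159068748514
```

View pics/w2c.png

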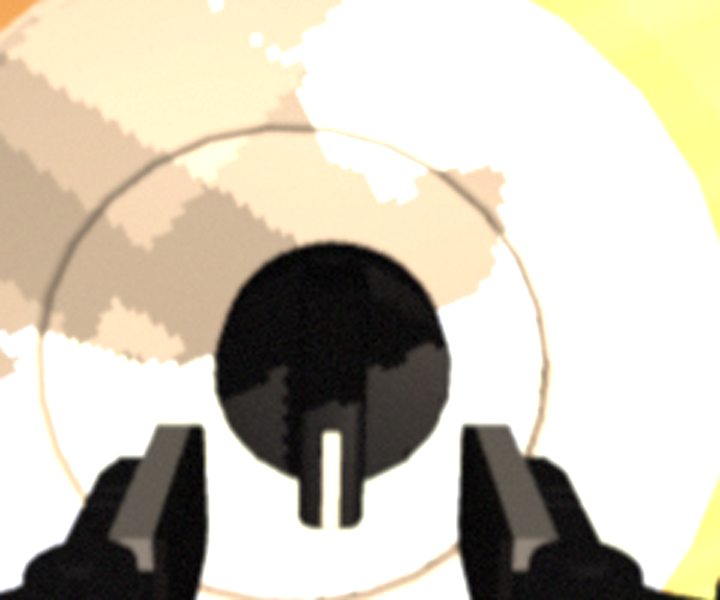

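The close view shows the knob centred between the fingers. The skirt spans crop columns 217–450, the pads' inner edges are at 203 and 461, and the pointer line is vertical at column 331.

```bash
python3 - <<'E'
from h import *
s,f=load('w2')
Rt=R(s['tcp_rot'])
T=lambda u,v,z: Rt.T@(onz(s,f,200+u/3,100+v/3,z)-s['eef_pos'])
print('line end',T(331,528,43),'start',T(331,432,43))
print('end wing sides',T(298,520,43),T(363,520,43))
for p in [(217,365),(450,365),(333,242)]: print(T(*p,23))
print(proj(s,f,s['eef_pos']+Rt@np.array([0,0,162])))
E
```

```text
line end [-27.86150067  -1.6998481  207.53153699] start [ -7.7633536   -1.69616298 207.57005678]
end wing sides [-26.15444758  -8.07509426 207.54967766] [-26.13092631   4.48126869 207.52043903]
[ -1.66894508 -25.17401092 227.63658559]
[ -1.60980482  22.72341945 227.52499343]
[ 24.26176064  -1.32695738 227.63067939]
[314.10987459 270.39018302]
```

Call:
{"api": "carry_out", "payload": {
  "steps": [
    [[45, -0.003, 0, 0.025, 0], [45, -0.003, 0, 0.045, 0], [45, -0.003, 0, 0.0525, 0], [45, -0.003, 0, 0.0525, 0], [45, -0.003, 0, 0.0525, 0]]
  ]
}}

```text
clock: 2.25
eef_pos: [526.4, 211.4, 200.2]
tcp_rot: [3.141, 0.0, 2.691]
contact_force: [0.2, 1.0, 0.3]
opening: 0.451
```

```bash
python3 - <<'E'
from h import *
s,f=snap('wrist','w3'); print(s['clock'],s['eef_pos'],s['tcp_rot'],s['opening'],s['contact_force'])
crop(f,200,150,440,350,3,'w3c',2)
s,f=snap('side','s3')
crop(f,290,210,390,300,6,'s3c',1.5)
E
```

```text
2.25 [526.44263221 211.3684806  200.159926  ] [3.14136122e+00 4.37343092e-04 2.69094225e+00] 0.45065077322705815 [0.18981871 1.01068897 0.25904159]
```

View pics/w3c.png

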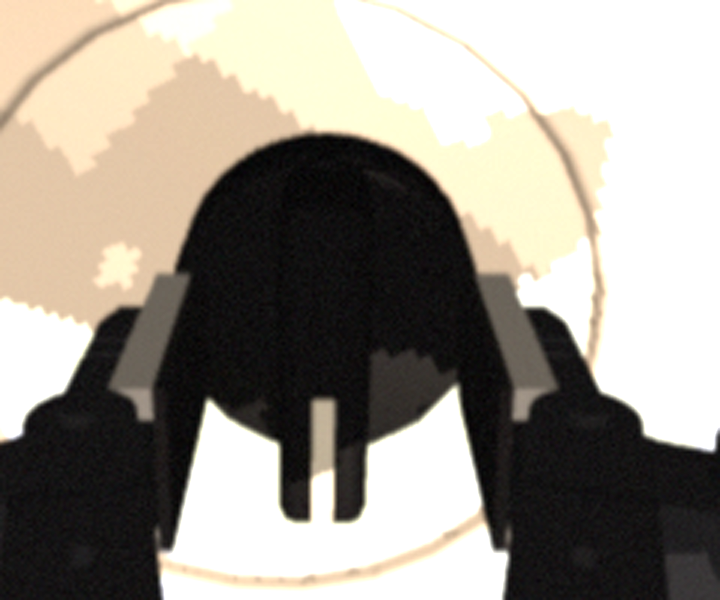

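View pics/s3c.png

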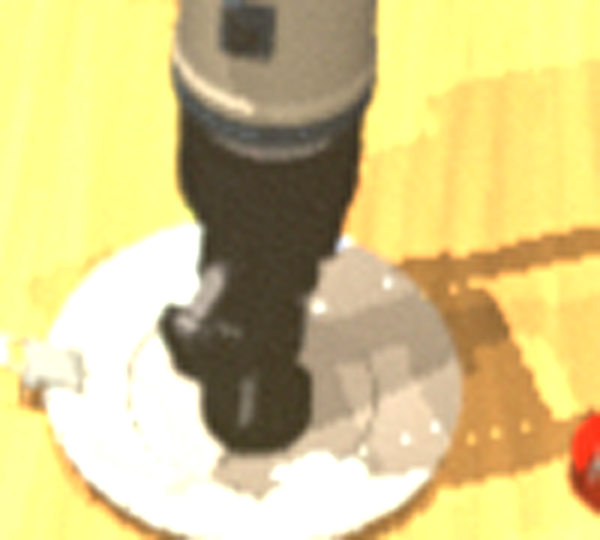

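Call:
{"api": "carry_out", "payload": {
  "steps": [
    [[45, 0, 0, 0.002, 0], [10, 0, 0, 0.002, 0], [10, 0, 0, 0.002, 0], [5, 0, 0, 0.002, 0], [0, 0, 0, 0.002, 0], [0, 0, 0, 0.002, 0], [0, 0, 0, 0.002, 0]]
  ],
  "squeeze": 40
}}

```text
clock: 3.05
eef_pos: [526.7, 211.4, 198.6]
tcp_rot: [3.141, 0.001, 2.691]
contact_force: [-0.7, -1.1, 5.0]
opening: 0.14
```

```bash
python3 - <<'E'
from h import *
s,f=snap('wrist','w4'); print(s['clock'],s['eef_pos'],s['tcp_rot'],s['opening'],s['contact_force'])
crop(f,200,150,440,350,3,'w4c',2)
E
```

```text
3.05 [526.68970966 211.38471768 198.58430687] [3.14063443e+00 1.12133162e-03 2.69090726e+00] 0.14041903757519503 [-0.74541512 -1.05698585  4.99731401]
```

View pics/w4c.png

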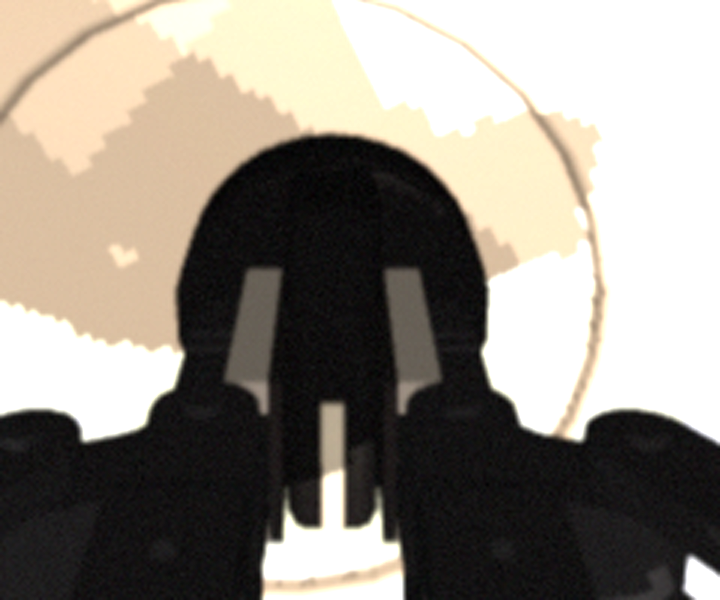

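Call:
{"api": "carry_out", "payload": {
  "steps": [
    [[0, 0, 0, -0.005, 0], [0, 0, 0, -0.02, 0], [0, 0, 0, -0.06, 0], [0, 0, 0, -0.1, 0], [0, 0, 0, -0.1, 0], [0, 0, 0, -0.1, 0]]
  ],
  "squeeze": 50
}}

```text
clock: 3.7
eef_pos: [526.8, 211.4, 300.2]
tcp_rot: [3.139, 0.003, 2.691]
contact_force: [-1.2, -0.5, -0.9]
opening: 0.142
```

```bash
python3 - <<'E'
from h import *
s,f=snap('wrist','w5'); print(s['clock'],s['eef_pos'],s['tcp_rot'],s['opening'],s['contact_force'])
crop(f,200,150,440,350,3,'w5c',2)
S=load('side0');C=load('scene0')
p,e=tri([(*S,306.4,172.6),(*C,285.5,187.25)]);print(p,e)
print(onz(*S,290+328/20,162+300/20,88),onz(*C,268+348/20,175+345/20,88))
E
```

```text
3.7 [526.75466804 211.4217238  300.24740625] [3.13853710e+00 3.01365736e-03 2.69085684e+00] 0.14198832543268286 [-1.19490825 -0.46917599 -0.91037883]
[ 632.0775315  -123.31334739  102.06164214] [np.float64(1.619387771295032), np.float64(1.6193877712951161)]
[ 631.36005418 -116.06804792   88.        ] [ 637.74196667 -118.54440418   88.        ]
```

View pics/w5c.png

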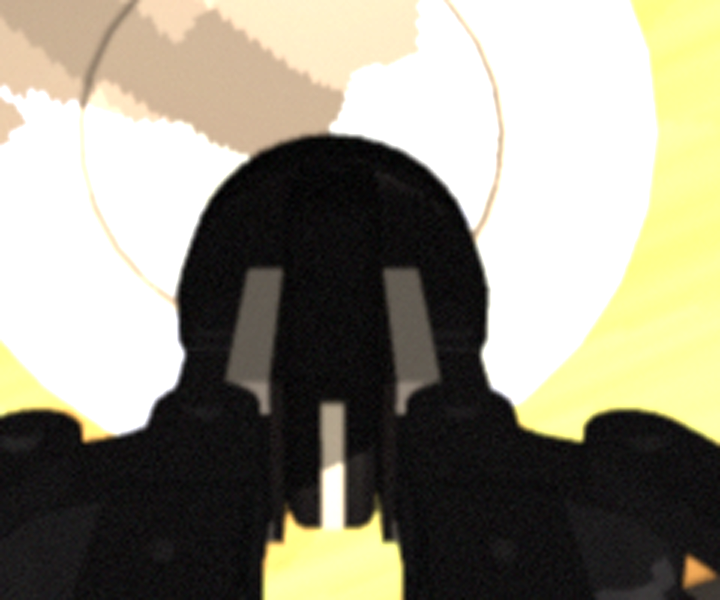

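Call:
{"api": "carry_out", "payload": {
  "steps": [
    [[0, -0.03, -0.0335, -0.0125, 8], [0, -0.06, -0.067, -0.025, 16], [0, -0.09, -0.1005, -0.0375, 24], [0, -0.12, -0.134, -0.05, 32], [0, -0.15, -0.1675, -0.0625, 40], [0, -0.18, -0.201, -0.075, 48], [0, -0.21, -0.2345, -0.0875, 56], [0, -0.24, -0.268, -0.1, 64]]
  ]
}}

```text
clock: 4.55
eef_pos: [625.1, -136.4, 397.6]
tcp_rot: [-3.14, -0.001, 1.568]
contact_force: [0.5, 0.1, -0.1]
opening: 0.135
```

```bash
python3 - <<'E'
from h import *
s=r.sense();print(s['clock'],s['eef_pos'],s['tcp_rot'],s['qpos'])
Rt=R(s['tcp_rot']);print(Rt.T@(np.array([634,-163,400])-s['eef_pos']))
E
```

```text
4.55 [ 625.14146802 -136.42761335  397.61162218] [-3.14031904e+00 -1.25434705e-03  1.56795566e+00] [-2.17462747e-01  3.82632378e-01  1.60614127e+00  1.04350964e-03
  1.15433075e+00 -2.15045736e-01]
[-26.54409863   8.9308878   -2.43305172]
```

Call:
{"api": "carry_out", "payload": {
  "steps": [
    [[0, -0.027, 0.009, 0, 0], [0, -0.027, 0.009, 0, 0], [0, -0.027, 0.009, 0, 0], [0, -0.027, 0.009, 0, 0]]
  ]
}}

```text
clock: 4.95
eef_pos: [633.6, -162.6, 396.3]
tcp_rot: [-3.138, -0.002, 1.569]
contact_force: [-0.6, 0.3, -0.8]
opening: 0.137
```

```bash
python3 - <<'E'
from h import *
s,f=snap('wrist','w6'); print(s['clock'],s['eef_pos'],s['tcp_rot'],s['opening'],s['contact_force'])
cv2.imwrite('pics/w6b.png',np.clip(f['image'][:,:,::-1]*1.8,0,255))
E
```

```text
4.95 [ 633.55631806 -162.56809618  396.25866856] [-3.13787664e+00 -2.23150644e-03  1.56864591e+00] 0.13698555103475088 [-0.55484891  0.30173485 -0.78480674][ WARN:0@2.120] global loadsave.cpp:1063 imwrite_ Unsupported depth image for selected encoder is fallbacked to CV_8U.
```

View pics/w6b.png

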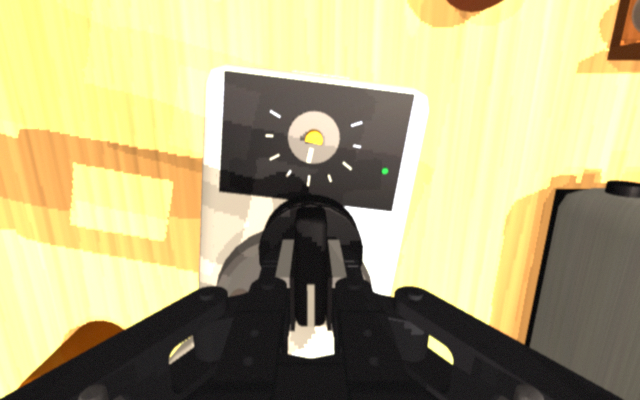

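```bash
python3 - <<'E'
from h import *
s,f=load('w6')
crop(f,280,100,350,170,9,'w6c',1.6)
E
```

```text
(no output)
```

View pics/w6c.png

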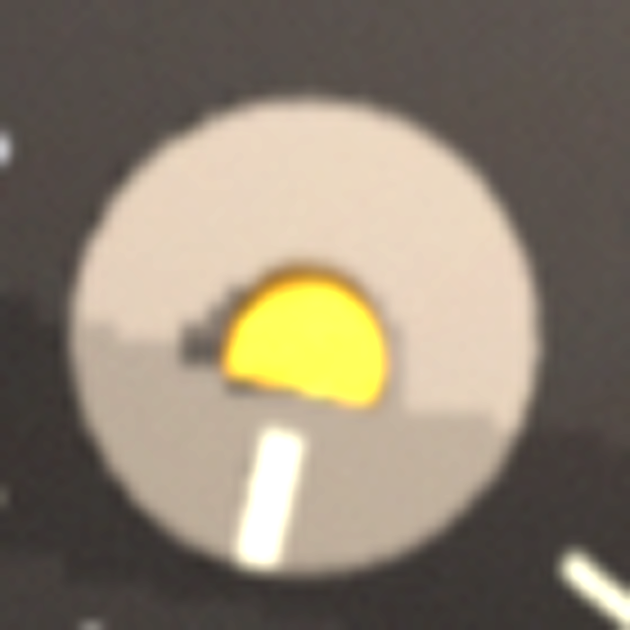

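The spindle is clear in this view. The disc centre is at about (313.9,137.4). The white line and the flat point down in the image, turned about 10.5° to the left.

```bash
cat >> h.py <<'E'
def tray(f,u,v,zt):
    "pixel -> tool coords on plane tool z=zt"
    T=f['T_tool_cam'];K=f['intrinsics']
    d=T[:3,:3]@np.array([(u-K[0,2])/K[0,0],-(v-K[1,2])/K[1,1],-1.]);o=T[:3,3]
    return o+d*(zt-o[2])/d[2]
E
python3 - <<'E'
from h import *
s,f=load('w6')
g=cv2.cvtColor(f['image'],cv2.COLOR_RGB2GRAY).astype(float)
crop(f,250,180,370,350,4,'w6k',3)
s5,f5=load('w5')
e=tray(f5,200+333/3,150+527/3,155.6);b=tray(f5,200+333/3,150+403/3,155.6)
print('knob line',e,b,'ang',np.arctan2((b-e)[1],(b-e)[0]))
print('wing sides at end',tray(f5,200+289/3,150+505/3,155.6),tray(f5,200+379/3,150+505/3,155.6))
print('pads tip inner',tray(f5,200+282/3,150+268/3,173),tray(f5,200+384/3,150+268/3,173))
Rt=R(s['tcp_rot'])
def W(u,v,z): return onz(s,f,280+u/9,100+v/9,z)
def TT(p): return Rt.T@(p-s['eef_pos'])
D=W(305,336.5,88.5); P=W(305,358,108)
l0=W(283,430,88.5);l1=W(258,566,88.5)
a=W(228,383,108);c=W(365,408,108)
print('disc',D,TT(D),'sp',P,TT(P))
d=TT(l1)-TT(l0);print('line ang in tool (from -x)',np.arctan2(-d[1],-d[0]))
d=TT(l1)-TT(D);print('disc-lineend ang',np.arctan2(-d[1],-d[0]))
d=TT(c)-TT(a);print('flat edge ang',np.arctan2(-d[0],d[1]), 'diam',W(70,336,88.5)-W(540,336,88.5))
E
```

```text
knob line [-22.84847311  -1.32883437 155.6       ] [ -2.96482981  -1.33612384 155.6       ] ang -0.00036660629037235865
wing sides at end [-19.21263784  -7.57525614 155.6       ] [-19.20209803   5.19797241 155.6       ]
pads tip inner [  9.68338539  -9.01888042 173.        ] [  9.69063294   6.34365995 173.        ]
disc [ 634.78134591 -121.5466024    88.5       ] [ 40.33716623   2.28077396 307.84309771] sp [ 634.6633256  -121.40281075  108.        ] [ 40.52421774   2.0899848  288.34404091]
line ang in tool (from -x) 0.18158431286426813
disc-lineend ang 0.20159738438661068
flat edge ang 0.17902950756196231 diam [-42.31387772   0.07765541   0.        ]
```

View pics/w6k.png

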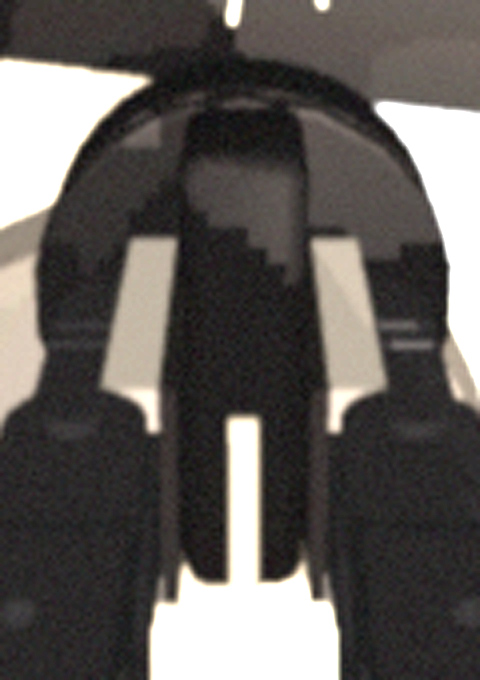

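```bash
python3 - <<'E'
from h import *
s,f=load('w6')
for v in (105,112): print(tray(f,250+243/4,180+v/4,155.6))
print(tray(f,250+243/4,180+582/4,155.6))
print('skirt L/R/near at z 175.6/193.6')
for z in (175.6,180,193.6):
  print(tray(f,250+38/4,180+265/4,z),tray(f,250+446/4,180+265/4,z),tray(f,250+243/4,180+57/4,z))
E
```

```text
[ 29.48836622  -0.38419684 155.6       ]
[ 28.78140336  -0.38408863 155.6       ]
[-24.08277912  -0.37599753 155.6       ]
skirt L/R/near at z 175.6/193.6
[  3.83506671 -24.09754566 175.6       ] [  3.83056485  23.13859909 175.6       ] [ 28.79980606  -0.36791928 175.6       ]
[  1.86645999 -24.81909769 180.        ] [  1.86182052  23.86081662 180.        ] [ 27.5942449   -0.36417689 180.        ]
[ -4.21832445 -27.04934942 193.6       ] [ -4.22338923  26.09312537 193.6       ] [ 23.86796494  -0.35260949 193.6       ]
```

```bash
python3 - <<'E'
from h import *
np.set_printoptions(precision=4,suppress=True)
for n in ['wrist0','w1','w2','w3','w4','w5','w6']:
    s,f=load(n);print(n,f['T_tool_cam'][:3].ravel(),f['intrinsics'].ravel()[[0,2,5]])
E
```

```text
wrist0 [-0.      0.9615  0.2749 69.4506  1.     -0.0003  0.0012 -1.387   0.0012
  0.2749 -0.9615 31.647 ] [337.1431 310.5026 198.2046]
w1 [-0.      0.9615  0.2749 69.4454  1.     -0.0003  0.0012 -1.386   0.0012
  0.2749 -0.9615 31.6481] [337.1431 310.5026 198.2046]
w2 [-0.      0.9615  0.2749 69.4246  1.     -0.0003  0.0012 -1.3842  0.0012
  0.2749 -0.9615 31.6482] [337.1431 310.5026 198.2046]
w3 [-0.      0.9615  0.2749 69.4262  1.     -0.0003  0.0012 -1.3863  0.0012
  0.2749 -0.9615 31.645 ] [337.1431 310.5026 198.2046]
w4 [-0.      0.9615  0.2749 69.4267  1.     -0.0003  0.0012 -1.387   0.0012
  0.2749 -0.9615 31.644 ] [337.1431 310.5026 198.2046]
w5 [-0.      0.9615  0.2749 69.4282  1.     -0.0003  0.0012 -1.3887  0.0012
  0.2749 -0.9615 31.6414] [337.1431 310.5026 198.2046]
w6 [-0.      0.9613  0.2755 68.2424  1.      0.0001 -0.0001 -0.4904 -0.0001
  0.2755 -0.9613 31.6442] [337.1431 310.5026 198.2046]
```

```bash
cat >> h.py <<'E'
def fix(f):
    c,s_=np.cos(np.radians(16)),np.sin(np.radians(16))
    f['T_tool_cam']=np.array([[0,c,s_,69.55],[1,0,0,0],[0,s_,-c,31.64],[0,0,0,1.]]);return f
E
python3 - <<'E'
from h import *
s,f=load('w6');f=fix(f)
for nm,u,v,z in [('near top rim',243,97,175.6),('near bottom',243,57,193.6),('L',38,265,175.6),('R',446,265,175.6),('line end',243,582,155.6),('line start',243,415,155.6),('wing near top',243,110,155.6),('padtipL',178,240,172),('padtipR',310,240,172)]:
    print(nm,tray(f,250+u/4,180+v/4,z))
Rt=R(s['tcp_rot'])
dz=(s['eef_pos'][2])
for u,v,z in [(305,336.5,88.5),(305,358,108)]:
    print('sp',tray(f,280+u/9,100+v/9,dz-z))
crop(f,255,185,365,240,7,'w6n',4)
E
```

```text
near top rim [2.54620503e+01 1.10478778e-01 1.75600000e+02]
near bottom [2.51577622e+01 1.23238880e-01 1.93600000e+02]
L [  5.12200674 -23.62095715 175.6       ]
R [  5.12200674  23.6185776  175.6       ]
line end [-2.27967236e+01  1.06131629e-01  1.55600000e+02]
line start [-2.70522760e+00  1.02067287e-01  1.55600000e+02]
wing near top [3.02768307e+01 9.53952922e-02 1.55600000e+02]
padtipL [  9.77729373  -7.18615153 172.        ]
padtipR [  9.77729373   7.63290664 172.        ]
sp [ 41.62635487   2.74325242 307.75866856]
sp [ 41.81590283   2.55445382 288.25866856]
```

View pics/w6n.png

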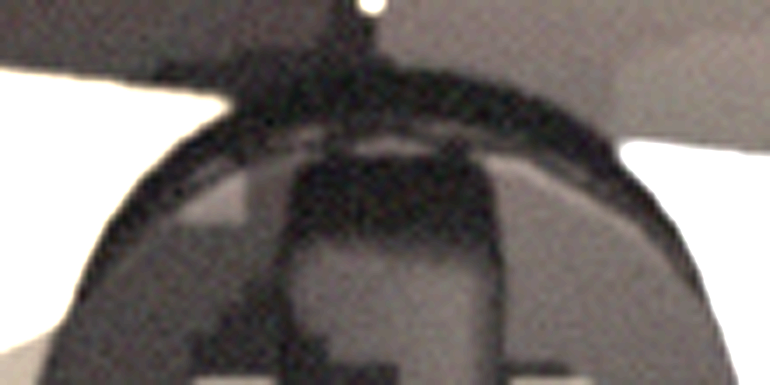

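Call:
{"api": "carry_out", "payload": {
  "steps": [
    [[0, 0.025, -0.02, 0.015, 5.2], [0, 0.049, -0.042, 0.03, 10.4], [0, 0.049, -0.042, 0.06, 10.4], [0, 0.049, -0.042, 0.077, 10.4], [0, 0.049, -0.042, 0.077, 10.4], [0, 0.049, -0.042, 0.077, 10.4]]
  ]
}}

```text
clock: 5.6
eef_pos: [591.6, -112.3, 320.2]
tcp_rot: [-3.138, -0.001, 1.389]
contact_force: [-0.0, 0.9, 0.0]
opening: 0.139
```

```bash
python3 - <<'E'
from h import *
s,f=snap('wrist','w7'); print(s['clock'],s['eef_pos'],s['tcp_rot'],s['opening'],s['contact_force']); print(f['T_tool_cam'])
crop(f,240,150,440,300,4,'w7c',2)
E
```

```text
5.6 [ 591.59109647 -112.3335929   320.15346685] [-3.13783830e+00 -1.48544714e-03  1.38877012e+00] 0.13914861841170809 [-0.04748912  0.93189078  0.00706307]
[[-4.86159703e-05  9.61299283e-01  2.75506237e-01  6.81757815e+01]
 [ 9.99999937e-01  1.43215627e-04 -3.23248989e-04 -2.49648979e-01]
 [-3.50195820e-04  2.75506204e-01 -9.61299230e-01  3.16441981e+01]
 [ 0.00000000e+00  0.00000000e+00  0.00000000e+00  1.00000000e+00]]
```

View pics/w7c.png

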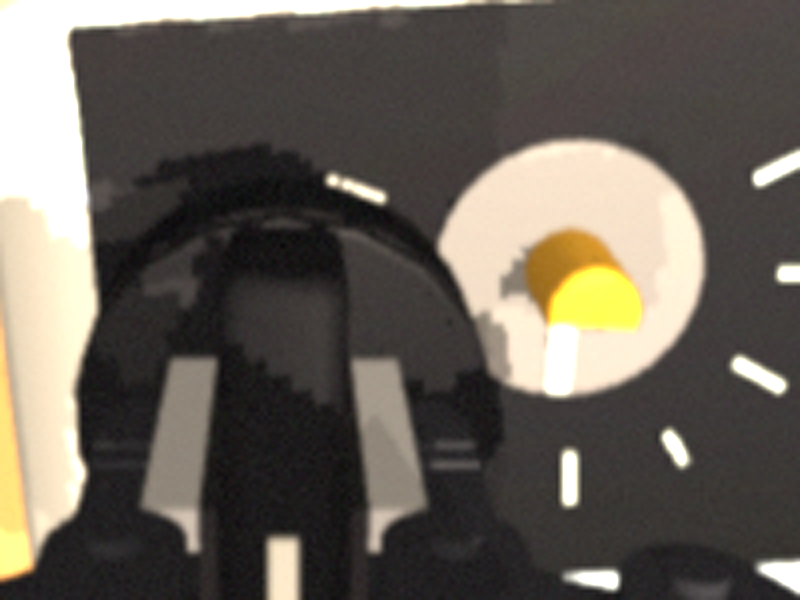

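```bash
python3 - <<'E'
from h import *
s,f=load('w7');f=fix(f)
dz=s['eef_pos'][2]
P=lambda u,v,z: tray(f,240+u/4,150+v/4,z)
print('disc',P(574,267.5,dz-88.5)); print('sp',P(596,312,dz-108)); print('r', (P(641,312,dz-108)-P(551,312,dz-108))[1], (P(705,267,dz-88.5)-P(443,267,dz-88.5))[1])
a=P(551,326,dz-108);b=P(640,331,dz-108);d=b-a;print('flat ang',np.arctan2(-d[0],d[1]))
# line bottom end to disc center
e=P(558,395,dz-88.5);e0=P(565,326,dz-88.5);c=P(574,267.5,dz-88.5)
for d in (c-e,e0-e): print('line ang',np.arctan2(d[1],d[0]))
img=f['image'].astype(int)
m=((img[:,:,0]>150)&(img[:,:,2]<60)).astype('uint8');n,l,st,ce=cv2.connectedComponentsWithStats(m)
print(st[1:],ce[1:])
E
```

```text
disc [1.64899822e-02 4.57786105e+01 2.31653467e+02]
sp [7.49005149e-02 4.48597284e+01 2.12153467e+02]
r 12.858304738701413 41.07233710753916
flat ang 0.059877146224561355
line ang 0.05896461119422637
line ang 0.036900144156911695
[[503   0   3   3   3]
 [516   8   1   1   1]
 [518  10   1   1   1]
 ...
 [639 347   1   2   2]
 [638 350   2  11  14]
 [620 397   1   1   1]] [[5.04000000e+02 1.00000000e+00]
 [5.16000000e+02 8.00000000e+00]
 [5.18000000e+02 1.00000000e+01]
 [5.37000000e+02 1.10000000e+01]
 [5.43000000e+02 1.00000000e+01]
 [5.18000000e+02 1.20000000e+01]
 [5.21500000e+02 1.20000000e+01]
 [5.35000000e+02 1.20000000e+01]
 [5.24000000e+02 1.40000000e+01]
 [5.26000000e+02 1.70000000e+01]
 [5.35000000e+02 1.85000000e+01]
 [1.90679245e+02 1.92339623e+02]
 [1.98000000e+02 1.84000000e+02]
 [1.99500000e+02 1.87500000e+02]
 [2.08000000e+02 1.86000000e+02]
 [1.71000000e+02 1.89500000e+02]
 [1.97000000e+02 1.89000000e+02]
 [2.09000000e+02 1.88000000e+02]
 [1.30500000e+02 1.91000000e+02]
 [1.35000000e+02 1.90000000e+02]
 [1.37000000e+02 1.91000000e+02]
 [1.58500000e+02 1.90000000e+02]

[... 7880 characters left out ...]
0e+02]
 [1.60000000e+01 2.97000000e+02]
 [5.60000000e+01 2.97500000e+02]
 [6.12000000e+01 2.97800000e+02]
 [1.83000000e+02 2.96000000e+02]
 [1.80000000e+01 2.99500000e+02]
 [5.82500000e+01 3.02500000e+02]
 [6.40000000e+01 3.01000000e+02]
 [8.30000000e+01 3.00000000e+02]
 [1.75000000e+02 3.00000000e+02]
 [6.50000000e+01 3.03000000e+02]
 [8.69000000e+01 3.03400000e+02]
 [9.70000000e+01 3.02000000e+02]
 [2.00000000e+01 3.05000000e+02]
 [8.40000000e+01 3.05000000e+02]
 [6.05000000e+01 3.06000000e+02]
 [6.60000000e+01 3.06500000e+02]
 [1.45000000e+02 3.17000000e+02]
 [1.41000000e+02 3.19000000e+02]
 [6.39000000e+02 3.47500000e+02]
 [6.38785714e+02 3.55285714e+02]
 [6.20000000e+02 3.97000000e+02]]
```

Call:
{"api": "carry_out", "payload": {
  "steps": [
    [[0, -0.0013, 0.025, 0, 3], [0, -0.0013, 0.0449, 0, 3], [0, -0.0013, 0.0449, 0.008, 3], [0, -0.0013, 0.0449, 0.012, 3], [0, -0.0013, 0.0449, 0.012, 3]]
  ]
}}

```text
clock: 6.15
eef_pos: [634.8, -121.8, 308.0]
tcp_rot: [-3.137, -0.001, 1.336]
contact_force: [-0.7, -0.7, -1.3]
opening: 0.141
```

```bash
python3 - <<'E'
from h import *
s=r.sense()
print(s['clock'],s['eef_pos'],s['tcp_rot'],s['contact_force'])
s,f=snap('scene','c8');crop(f,250,150,330,210,9,'c8c',1.6)
s,f=snap('side','s8');crop(f,265,135,345,195,9,'s8c',1.4)
yaw=s['tcp_rot'][2]
print('spindle est in tool frame', R(s['tcp_rot']).T@(np.array([636.0,-120.7,108])-s['eef_pos']))
E
```

```text
6.15 [ 634.80451943 -121.83876844  307.96782636] [-3.13712740e+00 -1.19964990e-03  1.33617785e+00] [-0.71784195 -0.74022095 -1.33276317]
spindle est in tool frame [  1.14772114   1.54913832 200.31608728]
```

View pics/c8c.png

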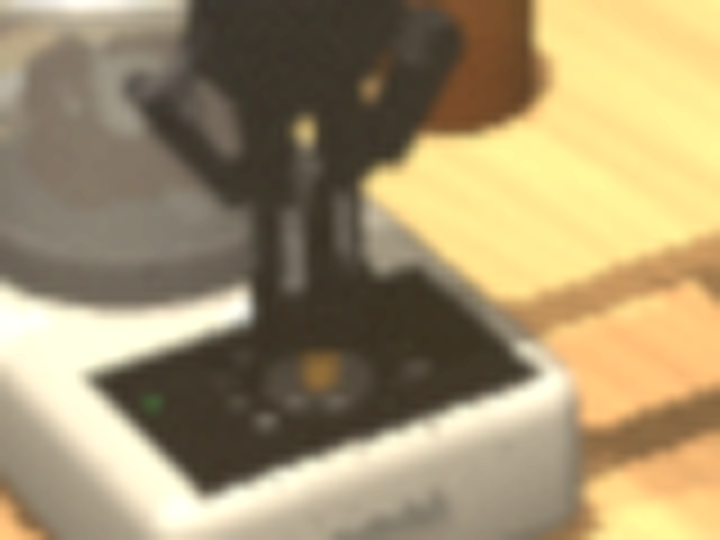

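View pics/s8c.png

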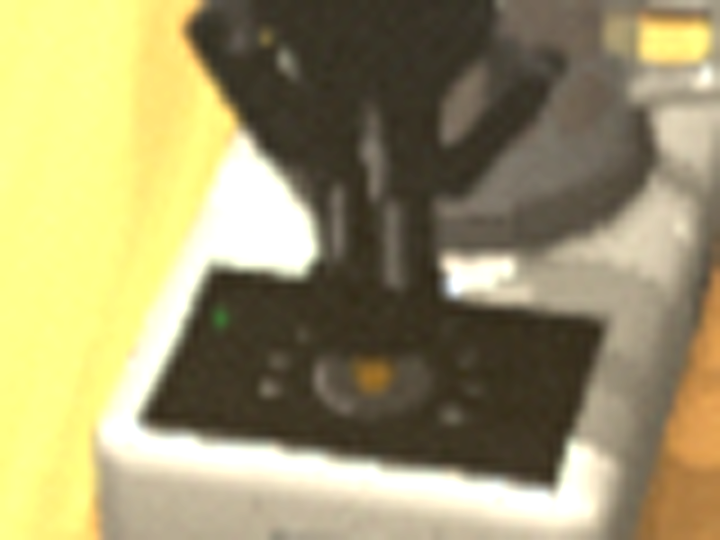

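Call:
{"api": "carry_out", "payload": {
  "steps": [
    [[0, 0, 0.0004, 0.003, 0], [0, 0, 0.0004, 0.005, 0], [0, 0, 0.0004, 0.005, 0]]
  ]
}}

```text
clock: 6.55
eef_pos: [635.3, -121.9, 303.4]
tcp_rot: [-3.138, -0.001, 1.336]
contact_force: [0.2, 0.5, -0.2]
opening: 0.136
```

Call:
{"api": "carry_out", "payload": {
  "steps": [
    [[0, 0, 0, 0.0015, 0], [0, 0, 0, 0.003, 0], [0, 0, 0, 0.003, 0]]
  ]
}}

```text
clock: 6.85
eef_pos: [635.2, -121.9, 300.2]
tcp_rot: [-3.138, -0.001, 1.336]
contact_force: [-0.1, 1.0, -0.5]
opening: 0.141
```

Call:
{"api": "carry_out", "payload": {
  "steps": [
    [[0, 0, 0, 0.001, 0], [0, 0, 0, 0.002, 0], [0, 0, 0, 0.002, 0]]
  ]
}}

```text
clock: 7.15
eef_pos: [635.3, -121.7, 298.1]
tcp_rot: [-3.138, -0.002, 1.336]
contact_force: [0.8, 2.4, -0.5]
opening: 0.14
```

Call:
{"api": "carry_out", "payload": {
  "steps": [
    [[0, 0, 0, 0.001, 0], [0, 0, 0, 0.002, 0], [0, 0, 0, 0.002, 0]]
  ]
}}

```text
clock: 7.45
eef_pos: [635.3, -121.6, 295.9]
tcp_rot: [-3.138, -0.002, 1.336]
contact_force: [0.2, 2.9, -1.7]
opening: 0.143
```

Call:
{"api": "carry_out", "payload": {
  "steps": [
    [[0, 0.0003, 0, 0.002, 0], [0, 0.0003, 0, 0.004, 0], [0, 0.0003, 0, 0.004, 0]]
  ]
}}

```text
clock: 7.75
eef_pos: [635.2, -121.4, 291.4]
tcp_rot: [-3.137, -0.002, 1.336]
contact_force: [0.6, 0.7, -1.8]
opening: 0.139
```

```bash
python3 - <<'E'
from h import *
s=r.sense();print(s['contact_force'],s['wrist_torque'])
s,f=snap('side','s9');crop(f,265,135,345,195,9,'s9c',1.4)
s,f=snap('scene','c9');crop(f,250,150,330,210,9,'c9c',1.6)
E
```

```text
[ 0.55118119  0.68614605 -1.79694234] [ 0.07320116 -0.06777226 -0.023002  ]
```

View pics/s9c.png

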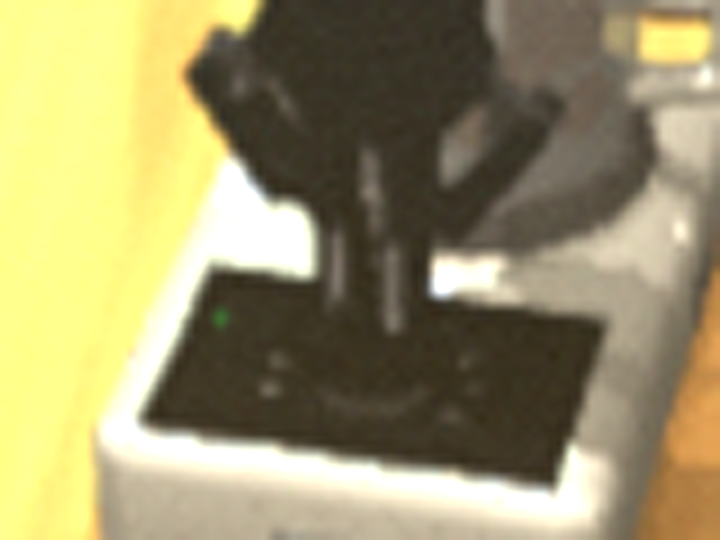

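View pics/c9c.png

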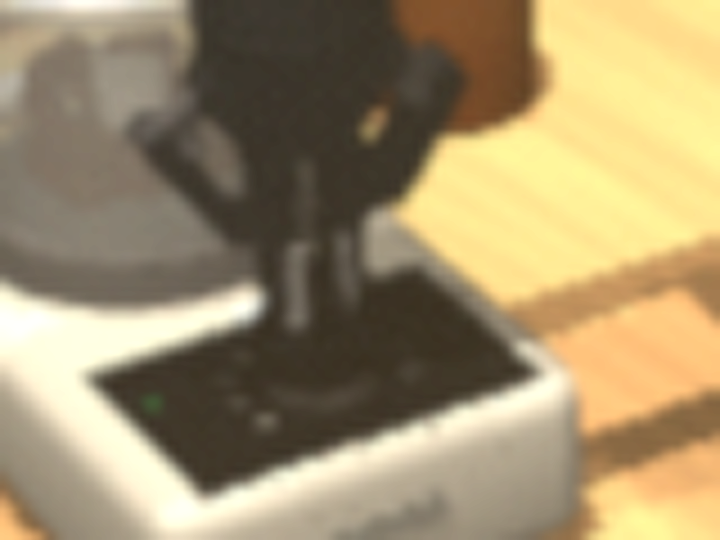

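Both views show the knob over the spindle, with only the near rim of the index disc visible below the skirt. There is no axial force, so it is sliding on freely.

Call:
{"api": "carry_out", "payload": {
  "steps": [
    [[0, 0, 0, 0.001, 0], [0, 0, 0, 0.002, 0], [0, 0, 0, 0.002, 0]]
  ]
}}

```text
clock: 8.15
eef_pos: [635.2, -121.4, 289.6]
tcp_rot: [-3.137, -0.002, 1.336]
contact_force: [0.6, 0.5, -1.1]
opening: 0.132
```

Call:
{"api": "carry_out", "payload": {
  "steps": [
    [[0, 0, 0, 0.001, 0], [0, 0, 0, 0.0015, 0], [0, 0, 0, 0.0015, 0]]
  ]
}}

```text
clock: 8.45
eef_pos: [635.2, -121.4, 288.0]
tcp_rot: [-3.137, -0.002, 1.336]
contact_force: [0.1, 1.9, -0.8]
opening: 0.139
```

Call:
{"api": "carry_out", "payload": {
  "steps": [
    [[0, 0, 0, 0.0005, 0], [0, 0, 0, 0.001, 0], [0, 0, 0, 0.001, 0]]
  ]
}}

```text
clock: 8.75
eef_pos: [635.2, -121.4, 287.3]
tcp_rot: [-3.137, -0.002, 1.336]
contact_force: [-1.5, 0.5, 4.0]
opening: 0.141
```

Call:
{"api": "carry_out", "payload": {
  "steps": [
    [[0, 0, 0, 0.0005, 0], [0, 0, 0, 0.001, 0], [0, 0, 0, 0.001, 0]]
  ]
}}

```text
clock: 9.05
eef_pos: [635.3, -121.4, 286.4]
tcp_rot: [-3.138, -0.002, 1.336]
contact_force: [-0.8, 0.7, 3.9]
opening: 0.139
```

Call:
{"api": "carry_out", "payload": {
  "steps": [
    [[0, 0, 0, 0.001, 0], [0, 0, 0, 0.002, 0], [0, 0, 0, 0.002, 0]]
  ]
}}

```text
clock: 9.35
eef_pos: [635.3, -121.5, 284.6]
tcp_rot: [-3.138, -0.002, 1.336]
contact_force: [-2.5, 0.3, 6.3]
opening: 0.141
```

Call:
{"api": "carry_out", "payload": {
  "steps": [
    [[0, 0, 0, 0.0005, 0], [0, 0, 0, 0.001, 0], [0, 0, 0, 0.001, 0]]
  ]
}}

```text
clock: 9.65
eef_pos: [635.2, -121.5, 283.8]
tcp_rot: [-3.138, -0.002, 1.336]
contact_force: [-1.3, 1.4, 6.7]
opening: 0.137
```

Call:
{"api": "carry_out", "payload": {
  "steps": [
    [[0, 0, 0, 0.0005, 0], [0, 0, 0, 0.001, 0], [0, 0, 0, 0.001, 0]]
  ]
}}

```text
clock: 9.95
eef_pos: [635.3, -121.4, 283.1]
tcp_rot: [-3.138, -0.002, 1.336]
contact_force: [-2.6, 0.8, 6.7]
opening: 0.139
```

Call:
{"api": "carry_out", "payload": {
  "steps": [
    [[0, 0, 0, 0.0005, 0], [0, 0, 0, 0.001, 0], [0, 0, 0, 0.001, 0]]
  ]
}}

```text
clock: 10.25
eef_pos: [635.2, -121.4, 282.5]
tcp_rot: [-3.138, -0.002, 1.336]
contact_force: [-2.9, 0.5, 8.4]
opening: 0.137
```

Call:
{"api": "carry_out", "payload": {
  "steps": [
    [[0, 0, 0, 0.0005, 0], [0, 0, 0, 0.001, 0], [0, 0, 0, 0.001, 0]]
  ]
}}

```text
clock: 10.55
eef_pos: [635.3, -121.5, 282.4]
tcp_rot: [-3.138, -0.002, 1.336]
contact_force: [-3.4, 1.6, 11.7]
opening: 0.135
```

Call:
{"api": "carry_out", "payload": {
  "steps": [
    [[0, 0, 0, 0.001, 0], [0, 0, 0, 0.002, 0], [0, 0, 0, 0.002, 0], [0, 0, 0, 0.002, 0]]
  ]
}}

```text
clock: 10.95
eef_pos: [635.3, -121.4, 282.3]
tcp_rot: [-3.139, -0.002, 1.336]
contact_force: [-7.4, 1.8, 19.8]
opening: 0.137
```

```bash
python3 - <<'E'
from h import *
s,f=snap('side','s10');crop(f,265,135,345,195,9,'s10c',1.4)
print(s['eef_pos'],s['contact_force'])
s,f=snap('scene','c10');crop(f,250,150,330,210,9,'c10c',1.6)
s,f=snap('wrist','w10');cv2.imwrite('pics/w10b.png',np.clip(f['image'][:,:,::-1]*2.,0,255).astype('uint8'))
print(s['eef_pos'],s['contact_force'])
E
```

```text
[ 635.31733958 -121.44258094  282.3217979 ] [-7.38739649  1.75617738 19.80104866]
[ 635.29750922 -121.44816944  282.30559441] [-5.89419831  1.44176437 20.51450486]
```

View pics/s10c.png

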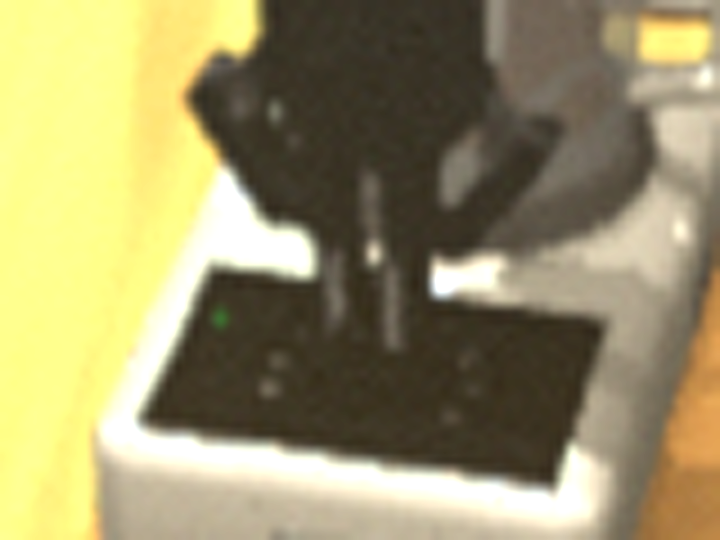

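View pics/w10b.png

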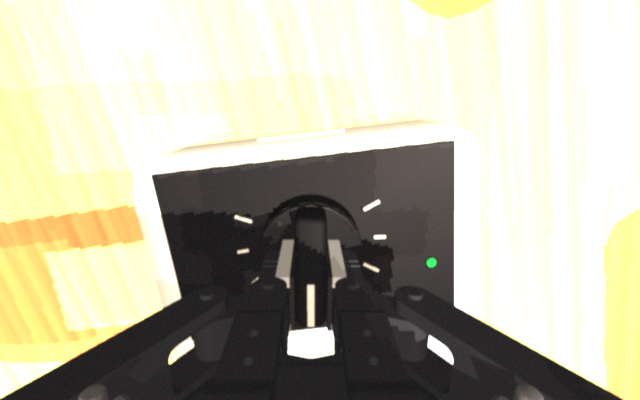

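View pics/c10.png

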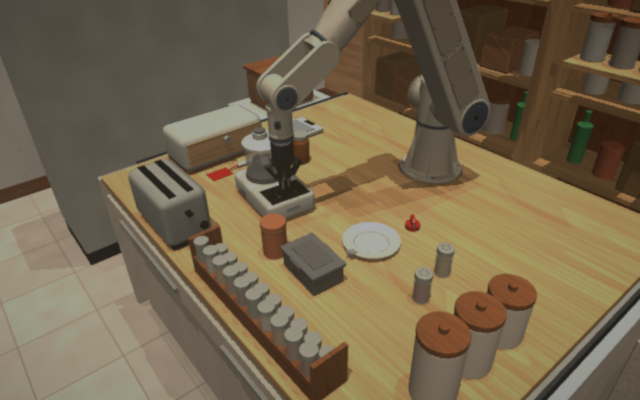

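Call:
{"api": "carry_out", "payload": {
  "steps": [
    [[0, 0, 0, 0.0014, 0], [0, 0, 0, 0.0014, 0], [0, 0, 0, 0.0014, 0], [0, 0, 0, 0.0014, 0], [0, 0, 0, 0.0014, 0]]
  ]
}}

```text
clock: 11.6
eef_pos: [635.2, -121.4, 282.3]
tcp_rot: [-3.139, -0.002, 1.336]
contact_force: [-6.5, 1.4, 15.9]
opening: 0.142
```

```bash
python3 - <<'E'
from h import *
s,f=snap('wrist','w11')
print(s['eef_pos'],s['contact_force'],s['opening'],s['wrist_torque'])
crop(f,250,180,370,350,4,'w11k',3)
E
```

```text
[ 635.22276223 -121.44923077  282.33124164] [-6.50300816  1.40400031 15.92940004] 0.1420223792724225 [0.30499473 1.11225612 0.02968612]
```

View pics/w11k.png

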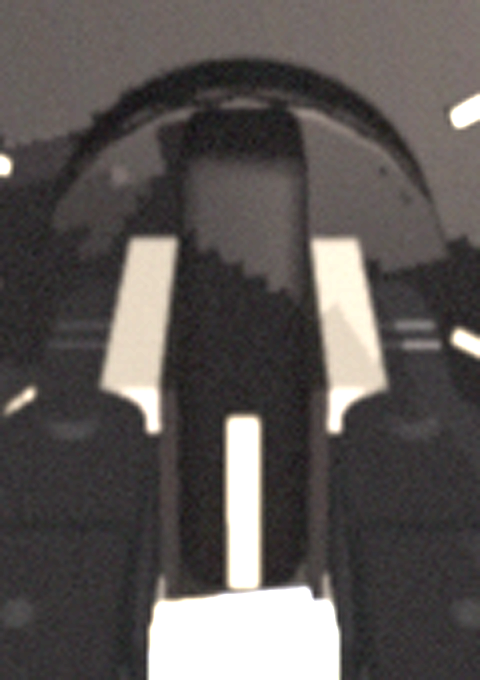

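The knob has not shifted in the fingers: the pointer line is at crop column 243, rows 415–588. The stop is reached at 282.3 mm, about 5 mm below first contact, and the push holds steady at about 16 N.

```bash
python3 - <<'E'
from h import *
print(workorder.sign_off())
E
```

```text
the job is handed in; nothing more can be done
None
```

The knob is on the spindle with its flat matched, pressed to the stop and still held there. I handed the job in at about 11.7 s; the sign-off gave no verdict.

**What I did:** I picked up the black knob by its wing and turned it to line up with the spindle's flat. I slid it on in small steps: sideways force peaked at about 3 N, with no force along the axis until it was home. Then I pressed it down.

**Last checks:**
- **Seating:** it met the spring at a tool height of about 287.4 mm, against 287.6 mm predicted for home.
- **Press:** the force rose along the spring to about 8 N, then climbed sharply at 282.3 mm. That is 5.1 mm of travel, matching the 5 mm stop. It peaked at about 20 N; I eased it to about 16 N so it stays clear of the 9 N spring force.
- **Grip:** the wrist view shows the knob essentially unmoved between the pads; the end of the pointer line sits about 1.5 pixels lower than before insertion.
- **Surroundings:** in the final overview picture the dish and the bystanders look to be where they were. I only judged that by eye.

**What disagreed or was not ideal:**
- **Camera position:** the reported wrist camera position shifted by 1–2 mm as the tool turned. I corrected for this by comparing views.
- **Knob position in the grip:** estimates of the knob's centre along the wing differed by about 1 mm. The small clearance and the chamfers absorbed that.
- **Side load:** a sideways force of about 6.5 N remains while the knob is held down.

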